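Switch off, unplug the hot-running charger and show its prongs to the tablet camera

TASK

The white charger in the socket box has been running hot and the electrician on the tablet's video call wants to see its prongs. Press the red rocker to off, then pull the white charger straight up out of its outlet and hold it up in front of the tablet's camera: prongs about 15 cm from the lens, centred in its view and pointing straight at it, the two prongs side by side and level with the tablet's long edge. Finish while still holding it there in the air, and leave the black timer plugged in, the tablet untouched and the things standing around undisturbed.

Things in the scene. Friction and masses are not known exactly. Their poses are not given: they have to be found in the camera images.
- socket_box_face (a point): centre of the top face of a low aluminium-grey socket box, 200 (y) x 66 (x) x 32 mm high on a black foot 3 mm wider all round, screwed to the worktop. z is up, y its long side. Two outlets, 62 mm toward -y and 4 mm toward +y of this point: the white charger is in one and the black timer in the other, either way round. The red rocker is at the +y end
- switch_off_end (a point): point on top of the OFF end of the red rocker (22 x 42 mm, long side along the box's y), 15 mm outward (box +y) of its pivot. When on, this outer end stands about 3 mm proud of the box; pressing it down about 4.5 mm with about 4 N turns it off, and it stays. Whatever presses must not reach inward past the pivot
- power_switch (a joint): rocker angle: 0 = on, 0.30 rad = fully off (the stop)
- charger_center (a point): centre of the white charger's housing, 32 (x) x 46 (y) x 44 (z) mm, rounded edges, its face lying on the box. z points away from its prongs (up while plugged in); y is the line through the two prongs and runs along the box. Grasp it across x (32 mm) from above. Mass 60 to 120 g
- prong_tips (a point): midway between the tips of the charger's two prongs, 39 mm below charger_center (17 mm below its face); same axes. Flat prongs 17 mm long, 6.4 wide, 1.8 thick, 13 apart. In the outlet a sprung contact sits in a hole in each prong: about 10 to 15 N straight up frees it, then it slides out after 17 mm
- timer: black plug-in timer with a dial on top, 40 (x) x 46 (y) x 45 mm high, in the other outlet; origin at the centre of its face, on top of the box. Stays plugged in
- tablet_lens (a point): front camera lens of the tablet (205 x 130 x 8 mm), which leans back on an aluminium stand facing the robot; at the middle of its upper long edge, about 0.10 m above the worktop. z: the direction in which the camera looks (54 degrees above level, toward the robot); y: along the tablet's long edge, level; x: up along the screen
- tablet_stand: aluminium stand that carries the tablet; origin on the worktop under the tablet's middle
- mug_c (a point): white mug, 78 mm across, 97 mm high, bystander; this point is half-way up
- salt_c (a point): salt shaker with grey top, 44 mm across, 90 mm high, bystander; this point is half-way up
- jar_c (a point): black jar with a wire clamp lid, 103 mm across, 132 mm high, bystander; this point is half-way up
There are look-alikes about, which are no part of the job. What is shaped like the part that bears socket_box_face but pink is not meant.

How it is judged (in metres and radians):
On the way, in this order (a step that is already met when the one before it is completed fails the run):
1. the rocker is pressed to off while the charger is still plugged in (value of joint power_switch above 0.24 rad and z of prong_tips in the frame of socket_box_face below -0.013 m), for 0.1 s.
2. the charger is out of its outlet, in the fingers (z of prong_tips in the frame of socket_box_face above 0.008 m and contact force between the fingers and charger above 1 N), for 0.1 s.
At the end, for the whole second after the job is handed in: Rocker off; charger held still in the fingers with its prong tips 100 to 200 mm before the lens, within 30 mm of its axis along x and y, prongs pointing at it within 15 degrees, the line through both prongs within 15 degrees of the tablet's long edge; timer still plugged in (value of joint power_switch above 0.24 rad and contact force between the fingers and charger above 1 N and z of prong_tips in the frame of tablet_lens between 0.1 and 0.2 m and x of prong_tips in the frame of tablet_lens between -0.03 and 0.03 m and y of prong_tips in the frame of tablet_lens between -0.03 and 0.03 m and angle between the z axis of charger_center and the z axis of tablet_lens, either way round below 0.26 rad and angle between charger_center's own z axis and vertical below 1.2 rad and angle between the y axis of charger_center and the y axis of tablet_lens, either way round below 0.26 rad and linear speed of charger below 0.02 m/s and distance of timer from where it was at the start of the episode below 0.006 m); the arm keeps its last pose, push and grip.
It fails at once if the black timer is pulled or shifted (distance of timer from where it was at the start of the episode above 0.006 m).
It fails at once if the tablet or its stand is touched by the robot or the charger (contact force between tablet_stand and the arm above 1 N or contact force between tablet_stand and the fingers above 1 N or contact force between tablet_stand and charger above 1 N).
It fails at once if a bystander is pushed away or knocked over (distance of any of mug_c, salt_c, jar_c from where it was at the start of the episode above 0.02 m).
It fails at once if the charger is wrenched sideways while its prongs are in the outlet (z of prong_tips in the frame of socket_box_face below -0.005 m and angle between charger_center's own z axis and vertical above 0.2 rad and horizontal distance between prong_tips and socket_box_face below 0.08 m).
It also fails if it takes over 42 s, if anything falls off the work surface, if the arm or the gripper's body presses on something with over 40 N, if the wrist force passes 120 N, or if a joint passes its speed limit or range.

ROBOT

A 7-joint arm with a two-finger parallel gripper is mounted at the origin on a cart in front of the work surface, level with it; the furniture and walls round the work are solid. World frame = base frame: x ahead of the robot, y to its left, z up, the work surface at z = 0. Lengths are in mm, angles in rad, forces in N, time in s.
With the tool pointing down it reaches from about 425 to 950 mm from the base axis. Payload 4.7 kg.
Tool frame: the origin (TCP) lies at the very end of the fingers, on their centre line; the grasp point (between the pads) lies 19 mm behind it; z points along the fingers, y is the line along which they close (so a half turn about z gives the same grasp; the last joint's range is limited). The gripper opens to 85 mm and grips with 20 to 120 N. Pads are 22 mm wide; open, the fingers measure 114 mm over their backs; the gripper's body (76 mm by 85 mm) begins 54 mm behind the grasp point. The pads swing forward as they close: fully open they stand 13 mm farther back than shut.
Start: joints at [1.3, 0.469, -0.049, 1.532, 0.024, 1.141, -0.082], TCP at [161.675, -655.37, 231.335] pointing down, gripper open.
Joint ranges: [-2.59, 2.59], [-0.33, 1.99], [-1.39, 1.29], [0.1, 2.45], [-1.04, 4.18], [0.21, 1.99], [-2.66, 2.66]. Speed limits (rad/s): [2.57, 2.57, 3.14, 3.14, 3.14, 3.14, 3.14].

INTERFACE

Orientations are given as a unit quaternion [x, y, z, w].
In Python, from rig import r gives the robot as it stands.
- The arm moves only by the tool play_rows, never from a script. Its argument "motion" is a list of rows, each a list of 7 numbers: the shift along the world's x, y, z in units of 40 mm (1.0 is 40 mm), then the turn, a rotation vector about the world's x, y, z in units of 0.15 rad (1.0 is 0.15 rad), then the closure, from 0 (fully open) to 1 (shut). In form: [[tx, ty, tz, ax, ay, az, fingers], ...]. A call has 1 to 20 rows; each row shifts and turns the commanded pose from where the row before left it; what a row does not reach is not made up. A row lasts 1/8 s, in which the tool goes at most 62.5 mm and 10.7 degrees, less where a joint would pass 70% of its speed; a pose out of reach is approached as far as the arm can. A call with a number of a shift or a turn outside -1 to 1 is refused whole. A call with a gripper value outside its range is refused whole. The fingers move at their own pace and stop on an object; "grip_force" is the grip in N (left out, the last holds). Time passes only in rows, so rows that do not move let the fingers close. It gives the time, the measured TCP pose, the force, the opening and the grip force at its end, in the units of the state.
- r.sense(): the state, without advancing time (a new reading comes with each control period).
- r.get_image(name): name is "scene" or "top" or "wrist"; returns a dict with "pixels" (384x512x3 uint8, red, green, blue), "depth" (384x512 float32, mm along the optical axis (not along the pixel's ray), 0 where there is no reading), "mtx" (3x3 intrinsics, pixels), "view" (4x4, takes a point from world to camera coordinates). Camera axes: x right, y down, z forward; pixel columns grow to the right and rows downward; lengths in mm; the calibration is good to about 2 mm. The wrist camera is an equidistant fisheye: a pixel r from the principal point sees the ray r / f radians off the axis. A picture is of the moment at which its call begins.
- r.job_done(): hands the job in; it is judged then, once.
The state is a dict: "clock": time; "q": joint angles; "dq": joint speeds; "joint_torque": joint torques, N m; "position": TCP position; "eef_rot": TCP orientation; "contact_force": force on the tool from outside, world axes, zero at the start; "torque": the same for the moment, N m; "width": opening from 0.0 (shut) to 1.0 (fully open); "gripper_force": force on a finger pad.
Only numpy, scipy, OpenCV 4.12 (cv2) and the standard library are available. Lean on these libraries where they do the work, as an engineer would, in place of code of your own. Each camera call takes 0.05 s, during which the arm holds its last target. There are 200 camera calls.

## Working session

There is one attempt and no reset: what is moved stays moved. The work goes in short steps, Python scripts to look and compute and a tool call to move; the robot and the scene stay as the last step left them, time stands still between calls to the robot, and variables do not carry over. Pictures are saved under pics/ and viewed, at most 10 in all, crops included, and the job is handed in when it is done.

Besides the shell and the picture viewer there is one more tool, called after ">>>" as name(argument=value, ...), one argument or row to a line, values as JSON. play_rows: Moves the arm, as the interface text tells. Shifts and turns lie within -1 to 1; 1 stands for 40 mm of shift or 0.15 rad of turn. Its arguments: {"type":"object","properties":{"motion":{"type":"array"},"grip_force":{"type":"number"}},"required":["motion"]}

```bash
mkdir -p pics
cat > h.py <<'E'
import numpy as np, cv2
from rig import r
def grab(n):
    d=r.get_image(n); np.savez('pics/'+n+'.npz',**{k:np.asarray(d[k]) for k in('pixels','depth','mtx','view')}); return d
def load(n): return np.load('pics/'+n+'.npz')
def w(d,u,v,z=None):
    K=d['mtx']; z=d['depth'][int(v),int(u)] if z is None else z
    p=np.array([(u-K[0,2])/K[0,0]*z,(v-K[1,2])/K[1,1]*z,z,1]); return (np.linalg.inv(d['view'])@p)[:3]
def onz(d,u,v,h):
    c=np.linalg.inv(d['view'])[:3,3]; q=w(d,u,v,1000.); return c+(q-c)*(h-c[2])/(q[2]-c[2])
E
python3 - <<'E'
from h import *
a=grab('scene');b=grab('top')
for n,d in(('scene',a),('top',b)):
    cv2.imwrite(f'pics/{n}1.png',cv2.resize(d['pixels'][:,:,::-1],(800,600),interpolation=cv2.INTER_CUBIC)); print(n,d['mtx'],np.linalg.inv(d['view']).round(2))
print(r.sense())
E
```

```text
scene [[422.78289759   0.         250.49225869]
 [  0.         422.78289759 193.52711395]
 [  0.           0.           1.        ]] [[ 9.00000e-01 -3.10000e-01  2.90000e-01  2.01660e+02]
 [-4.30000e-01 -6.60000e-01  6.10000e-01 -7.29980e+02]
 [ 0.00000e+00 -6.80000e-01 -7.30000e-01  1.07148e+03]
 [ 0.00000e+00  0.00000e+00  0.00000e+00  1.00000e+00]]
top [[451.2727854    0.         257.66105718]
 [  0.         451.2727854  192.00767066]
 [  0.           0.           1.        ]] [[ 1.00000e-02 -9.90000e-01  1.00000e-01  4.51160e+02]
 [-1.00000e+00 -1.00000e-02  0.00000e+00  6.61400e+01]
 [-0.00000e+00 -1.00000e-01 -9.90000e-01  1.38622e+03]
 [ 0.00000e+00  0.00000e+00  0.00000e+00  1.00000e+00]]
{'clock': 0.1, 'q': array([ 1.30011843,  0.46939464, -0.04860197,  1.53356367,  0.02410033,
        1.14100592, -0.08230353]), 'dq': array([ 0.00046681, -0.00085695, -0.00052211, -0.00201031, -0.00058155,
        0.00053659, -0.00243349]), 'joint_torque': array([ 1.46972590e-03, -5.11507702e+01, -4.67442779e-02, -2.38392091e+01,
        1.07301457e-02,  4.27861887e-03, -8.75683952e-06]), 'position': array([ 161.50727068, -654.85568518,  230.34813312]), 'eef_rot': array([ 9.92699522e-01,  1.20610374e-01, -1.36958326e-04, -8.82433532e-04]), 'contact_force': array([ 0.45567079, -0.15099853, -0.35253074]), 'torque': array([ 0.02244105, -0.01315765,  0.01099129]), 'gripper_force': 0.0, 'width': 1.0032636942452215}
```

View pics/scene1.png

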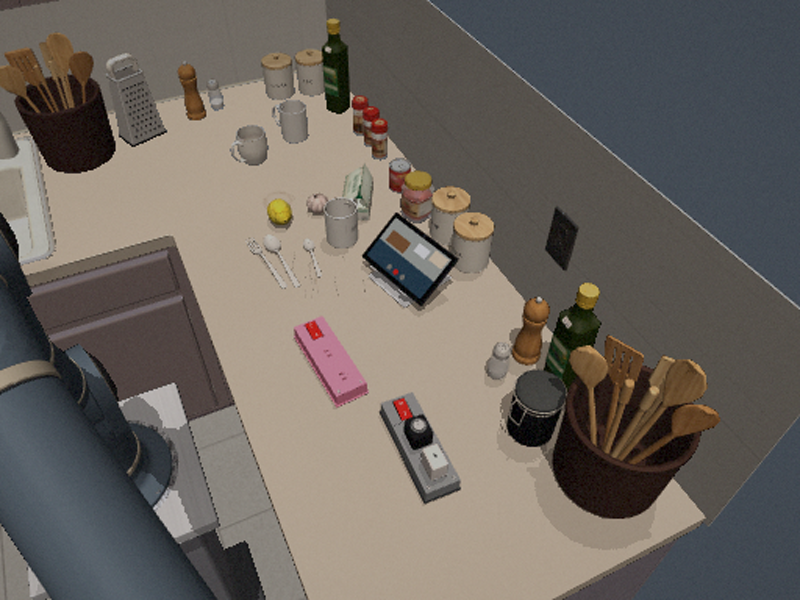

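View pics/top1.png

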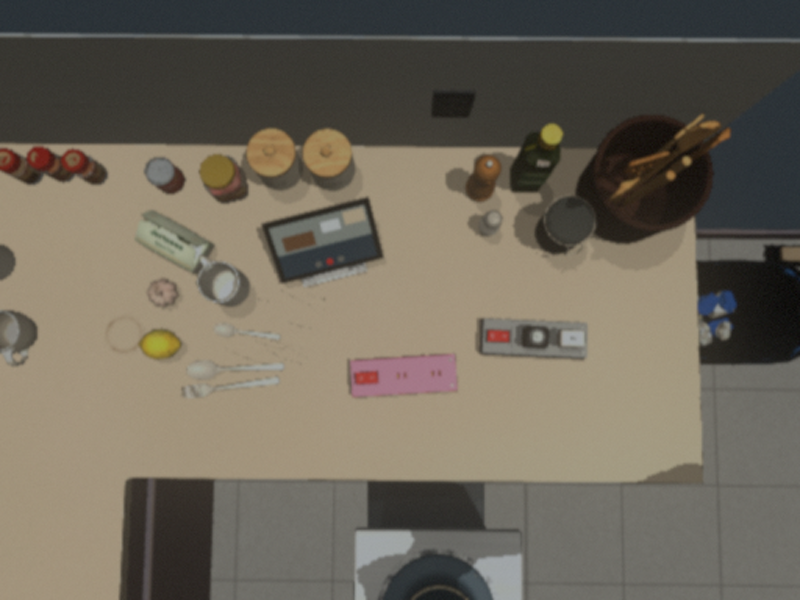

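The scene shows a grey box with red rocker, black timer and white charger (scene px ~ (420,447)) and a pink look-alike (330,360). The grey one fits; in the top view it spans (480–587, 318–358). I'll confirm it with an enlarged crop, adding the tablet at top (322,240).

Run:
```python
from h import *
b=load('top');p=b['pixels'][:,:,::-1]
# crops in 512 coords
c1=cv2.resize(p[195:239,300:384],None,fx=9,fy=9,interpolation=cv2.INTER_CUBIC)[:, :756]
c2=cv2.resize(p[120:190,160:252],None,fx=8,fy=8,interpolation=cv2.INTER_CUBIC)
c1=cv2.resize(c1,(800,int(c1.shape[0]*800/756)))
cv2.imwrite('pics/c1.png',cv2.convertScaleAbs(c1,alpha=1.6)); cv2.imwrite('pics/c2.png',cv2.convertScaleAbs(c2,alpha=1.6))
```

```text
(no output)
```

View pics/c1.png

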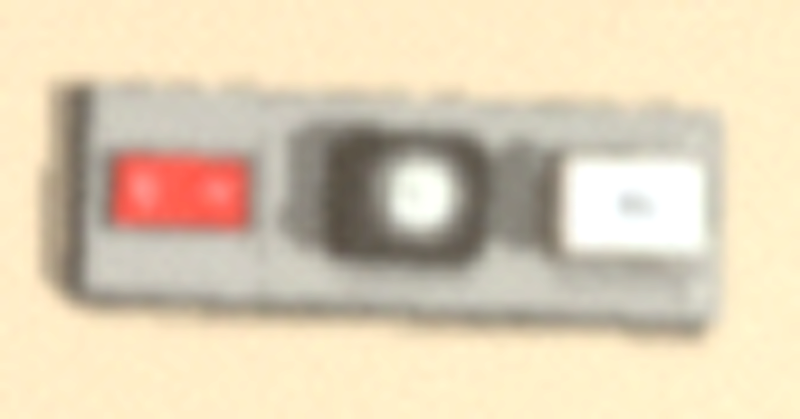

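View pics/c2.png

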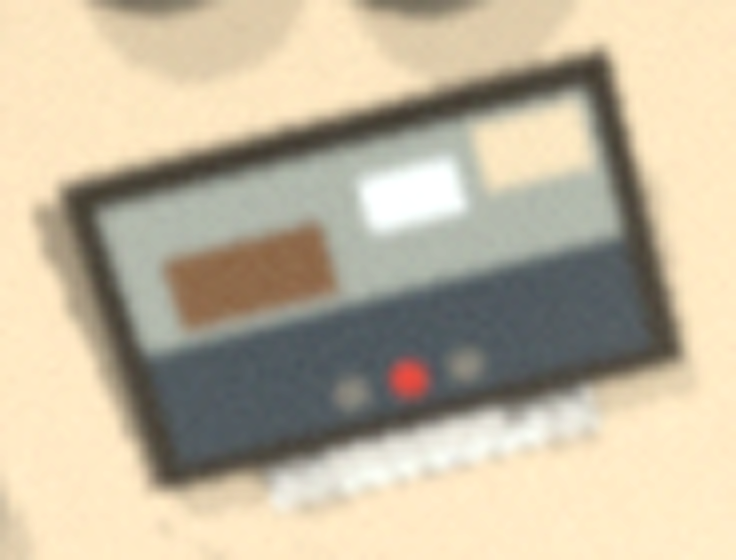

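Confirmed: the grey box has the rocker at crop (180,192), timer at (420,195) and charger at (633,205). The tablet's upper long edge runs from c2 (62,190) to (603,50).

```bash
cat >> h.py <<'E'
def plane_tab(d,pts):
    K=d['mtx']; m=np.zeros(d['depth'].shape,np.uint8); cv2.fillPoly(m,[np.int32(pts)],1); m=cv2.erode(m,np.ones((5,5)))
    P=np.array([w(d,u,v) for v,u in zip(*np.nonzero(m)) if d['depth'][v,u]>0]); c=np.median(P,0)
    for _ in range(3):
        n=np.linalg.svd(P-P.mean(0))[2][2]; e=abs((P-P.mean(0))@n); P=P[e<2.5*e.std()+.5]
    c=P.mean(0); n*=np.sign(n[2]); o=np.linalg.inv(d['view'])[:3,3]; C=[]
    for u,v in pts:
        q=w(d,u,v,1000.)-o; C.append(o+q*((c-o)@n)/(q@n))
    return n,np.array(C)
E
python3 - <<'E'
from h import *
b=load('top'); f=lambda x,y:(300+x/9.524,195+y/9.524)
B=[(90,88),(718,112),(712,322),(85,297)]
C=np.array([onz(b,*f(*p),32) for p in B]); print('box',C.round(1),C.mean(0).round(1),np.linalg.norm(C[1]-C[0]),np.linalg.norm(C[2]-C[1]))
dy=C[0]+C[3]-C[1]-C[2]; print('box y ang',np.degrees(np.arctan2(-dy[0],dy[1])))
print('rocker',onz(b,*f(180,192),34),'charger top',onz(b,*f(633,205),76),'timer',onz(b,*f(410,195),77))
print('depth charger',w(b,*f(633,205)),'box',w(b,*f(270,270)))
ch=[onz(b,*f(*p),76) for p in [(562,160),(705,158),(702,252),(562,252)]];print(np.array(ch).round(1))
g=lambda x,y:(160+x/8,120+y/8)
n,T=plane_tab(b,[g(*p) for p in [(62,190),(603,50),(682,355),(158,488)]])
print('n',n,np.degrees(np.arcsin(n[2])));print(T.round(1),[np.linalg.norm(T[i]-T[(i+1)%4]).round(1) for i in range(4)])
y=T[0]-T[1];print('lens',(T[0]+T[1])/2,'yaw',np.degrees(np.arctan2(-y[0],y[1])),y)
for nm,u,v in[('jar',570,222),('salt',490,222),('mug',222,284)]: print(nm,w(b,u*.64,v*.64))
print('jarcan',w(b,272*.64,150*.64),w(b,327*.64,150*.64))
E
```

```text
box [[ 551.6  -83.7   32. ]
 [ 545.6 -281.6   32. ]
 [ 479.6 -278.6   32. ]
 [ 485.7  -82.    32. ]] [ 515.6 -181.5   32. ] 198.00868546722018 66.11107115476709
box y ang -1.7577915017869805
rocker [ 518.87868106 -111.69161761   34.        ] charger top [ 513.97136957 -243.99271122   76.        ] timer [ 516.39786088 -175.9955334    77.        ]
depth charger [ 513.82349554 -243.26256936   79.08464952] box [ 494.6328708  -139.7808735    34.11991518]
[[ 527.5 -222.6   76. ]
 [ 528.5 -266.1   76. ]
 [ 499.9 -264.7   76. ]
 [ 499.5 -222.2   76. ]]
n [-0.57329428 -0.15356374  0.80483032] 53.59387175392455
[[717.3 332.2 107.3]
 [770.1 138.  107.9]
 [671.2 110.7  32.2]
 [618.7 308.2  32.5]] [np.float64(201.3), np.float64(127.5), np.float64(204.4), np.float64(126.1)]
lens [743.69843143 235.09457833 107.61587036] yaw 15.203168725495875 [-52.77943809 194.2181514   -0.53835596]
jar [ 720.47261344 -228.41309833  135.81199534]
salt [730.99048183 -90.95670589  81.56280105]
mug [618.86762565 429.44388802   4.75440163]
jarcan [853.37557685 314.48156726 124.1101207 ] [852.77515438 212.77411827 128.32711422]
```

>>> play_rows(
  motion=[
    [0.52,0.82,-0.1,0,0,0.51,1],
    [0.52,0.82,-0.1,0,0,0.51,1],
    [0.52,0.82,-0.1,0,0,0.51,1],
    [0.52,0.82,-0.1,0,0,0.51,1],
    [0.52,0.82,-0.1,0,0,0.51,1],
    [0.52,0.82,-0.1,0,0,0.51,1],
    [0.52,0.82,-0.1,0,0,0.51,1],
    [0.52,0.82,-0.1,0,0,0.51,1],
    [0.52,0.82,-0.1,0,0,0.51,1],
    [0.52,0.82,-0.1,0,0,0.51,1],
    [0.52,0.82,-0.1,0,0,0.51,1],
    [0.52,0.82,-0.1,0,0,0.51,1],
    [0.52,0.82,-0.1,0,0,0.51,1],
    [0.52,0.82,-0.1,0,0,0.51,1],
    [0.52,0.82,-0.1,0,0,0.51,1],
    [0.52,0.82,-0.1,0,0,0.51,1],
    [0.52,0.82,-0.1,0,0,0.51,1],
    [0,0,0,0,0,0,1],
    [0,0,0,0,0,0,1],
  ],
)

```text
clock: 2.48
position: [514.6, -98.5, 162.9]
eef_rot: [0.717, 0.697, -0.001, -0.0]
contact_force: [-0.2, 0.6, -0.0]
width: -0.001
gripper_force: 0.0
```

Run:
```python
from h import *
d=grab('wrist'); cv2.imwrite('pics/w1.png',cv2.convertScaleAbs(cv2.resize(d['pixels'][:,:,::-1],(800,600)),alpha=1.4)); print(d['mtx'],np.linalg.inv(d['view']).round(3))
```

```text
[[297.31863964   0.         254.68377051]
 [  0.         297.31863964 192.18527725]
 [  0.           0.           1.        ]] [[ 1.00000e+00 -2.90000e-02 -1.00000e-02  5.17738e+02]
 [-3.00000e-02 -9.57000e-01 -2.88000e-01 -2.55450e+01]
 [-1.00000e-03  2.88000e-01 -9.58000e-01  3.05808e+02]
 [ 0.00000e+00  0.00000e+00  0.00000e+00  1.00000e+00]]
```

View pics/w1.png

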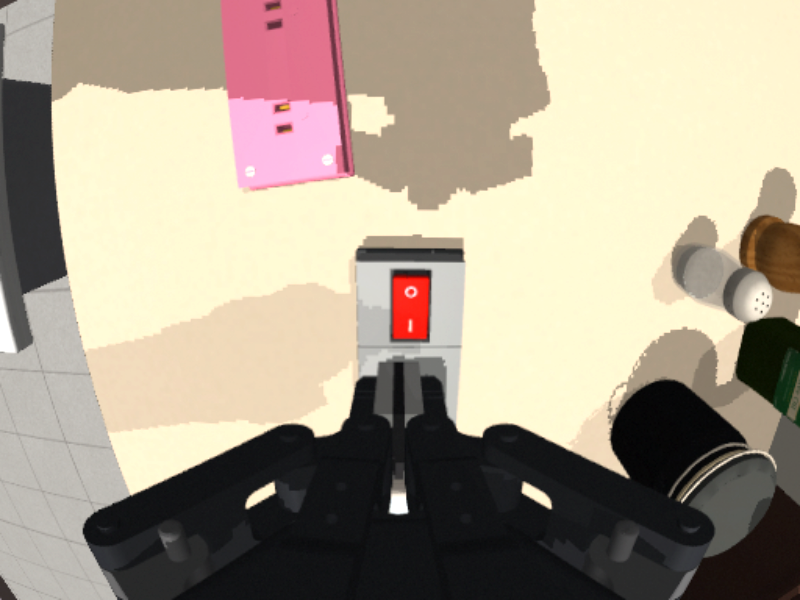

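The rocker shows at (391–431, 270–340), with the OFF "O" at (411,292) on the outer end. The box's +y end edge is at about row 261.

```bash
cat >> h.py <<'E'
def fz(d,u,v,h):
    K=d['mtx']; x=(u-K[0,2])/K[0,0]; y=(v-K[1,2])/K[1,1]; t=np.hypot(x,y); k=np.sin(t)/t
    M=np.linalg.inv(d['view']); q=M[:3,:3]@[x*k,y*k,np.cos(t)]; return M[:3,3]+q*(h-M[2,3])/q[2]
E
python3 - <<'E'
from h import *
d=load('wrist'); s=.64
for n,u,v,h in [('outL',391,270,35.5),('outR',431,270,35.5),('inL',391,341,31),('inR',430,341,31),('boxL',358,261,32),('boxR',463,261,32),('O',411,292,34),('tipL',378,362,163),('tipR',420,362,163)]: print(n,fz(d,u*s,v*s,h).round(1))
E
```

```text
outL [511.4 -87.9  35.5]
outR [535.3 -88.6  35.5]
inL [ 509.7 -135.1   31. ]
inR [ 534.6 -135.9   31. ]
boxL [491.6 -82.5  32. ]
boxR [555.1 -84.3  32. ]
O [ 523.1 -102.3   34. ]
tipL [508.9 -90.  163. ]
tipR [523.1 -90.4 163. ]
```

>>> play_rows(
  motion=[
    [0.035,-0.05,-0.64,-0.5,0,0,1],
    [0.035,-0.05,-0.64,-0.5,0,0,1],
    [0.035,-0.05,-0.64,-0.5,0,0,1],
    [0.035,-0.06,-0.64,-0.5,0,0,1],
    [0,0,-0.25,0,0,0,1],
    [0,0,0,0,0,0,1],
    [0,0,0,0,0,0,1],
  ],
)

```text
clock: 3.4
position: [521.4, -107.4, 52.0]
eef_rot: [0.71, 0.688, -0.104, 0.108]
contact_force: [0.5, -0.8, 0.3]
width: 0.001
gripper_force: 0.0
```

>>> play_rows(
  motion=[
    [0,0,-0.15,0,0,0,1],
    [0,0,-0.15,0,0,0,1],
    [0,0,-0.1,0,0,0,1],
    [0,0,-0.06,0,0,0,1],
    [0,0,0,0,0,0,1],
    [0,0,0,0,0,0,1],
  ],
)

```text
clock: 4.15
position: [521.2, -105.8, 34.3]
eef_rot: [0.709, 0.689, -0.104, 0.108]
contact_force: [-3.5, 2.2, 15.2]
width: -0.004
gripper_force: 8.1
```

>>> play_rows(
  motion=[
    [0,0,0.5,0,0,0,1],
    [0,0,1,0,0,0,1],
    [0,0,0.9,0.5,0,0,0.5],
    [-0.04,-0.8,0.3,0.5,0,0,0],
    [-0.04,-0.8,0,0.5,0,0,0],
    [-0.04,-0.8,0,0.5,0,0,0],
    [-0.04,-0.8,0,0,0,0,0],
    [0,-0.25,0,0,0,0,0],
    [0,0,0,0,0,0,0],
    [0,0,0,0,0,0,0],
  ],
)

```text
clock: 5.4
position: [514.9, -241.9, 140.7]
eef_rot: [0.716, 0.698, 0.0, -0.0]
contact_force: [-0.1, 1.5, -0.4]
width: 0.999
gripper_force: 0.0
```

Run:
```python
from h import *
d=grab('wrist'); cv2.imwrite('pics/w2.png',cv2.convertScaleAbs(cv2.resize(d['pixels'][:,:,::-1],(800,600)),alpha=1.3)); print(np.linalg.inv(d['view']).round(3)[:3,3]); s=r.sense(); print(s['position'],s['eef_rot'],s['contact_force'])
```

```text
[ 517.486 -169.115  283.689]
[ 514.93064284 -241.96487645  140.72095556] [ 7.15947415e-01  6.98154111e-01  3.32150874e-04 -1.64511821e-04] [ 0.48917593  0.68049386 -0.14469188]
```

View pics/w2.png

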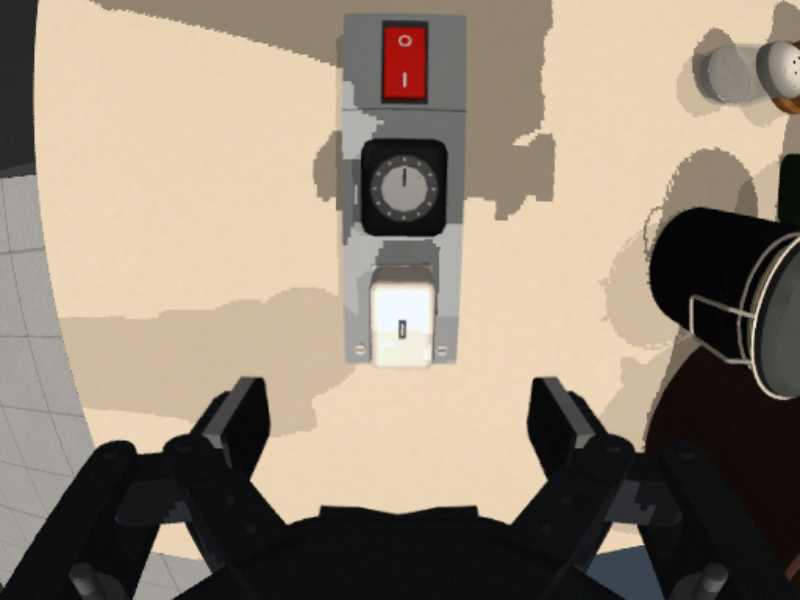

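Charger's top face shows at (371–435, 280–365); rocker at (383–427, 22–102). I'll check the rocker tilt from depth and locate the charger.

Run:
```python
from h import *
d=load('wrist'); s=.64; K=d['mtx'];M=np.linalg.inv(d['view'])
def P(u,v):
    x=(u-K[0,2])/K[0,0]; y=(v-K[1,2])/K[1,1]; t=np.hypot(x,y); k=np.sin(t)/t; q=np.array([x*k,y*k,np.cos(t)]); z=np.median(d['depth'][int(v)-1:int(v)+2,int(u)-2:int(u)+3]); return M[:3,:3]@(q/q[2]*z)+M[:3,3]
for v in range(14,106,6): print(v,P(405*s,v*s).round(1),P(365*s,v*s).round(1),P(445*s,v*s).round(1))
for p in [(371,322),(435,322),(403,283),(403,364),(403,322)]: print(fz(d,p[0]*s,p[1]*s,76).round(1))
print('tipmid',fz(d,398.5*s,378*s,140).round(1),'ch depth',P(403*s,345*s))
print('box',[fz(d,u*s,v*s,32).round(1) for u,v in[(344,14),(467,14),(345,362),(457,362)]])
```

```text
14 [524.3 -74.1   1.4] [502.1 -83.5  31.7] [548.5 -74.1   1.4]
20 [523.5 -88.2  32.7] [502.1 -87.4  32.8] [544.9 -88.3  32.8]
26 [523.5 -89.7  26.1] [502.  -90.9  32.6] [544.8 -91.8  32.6]
32 [523.3 -95.1  32.2] [501.9 -94.4  32.3] [544.7 -95.2  32.1]
38 [523.2 -99.   33.4] [501.8 -97.8  31.9] [544.5 -99.   33. ]
44 [ 523.1 -102.5   33.6] [ 501.8 -101.5   32.7] [ 544.4 -102.4   32.9]
50 [ 523.  -106.1   34.1] [ 501.7 -104.9   32.3] [ 544.3 -105.8   32.5]
56 [ 522.9 -109.6   34.6] [ 501.7 -108.4   32.7] [ 544.2 -109.3   32.8]
62 [ 522.7 -113.2   35.5] [ 501.6 -111.8   32.7] [ 544.1 -112.7   32.5]
68 [ 522.7 -116.6   35.5] [ 501.5 -115.2   32.3] [ 544.  -116.2   32.9]
74 [ 522.6 -120.1   36.2] [ 501.4 -118.5   32.3] [ 543.9 -119.5   32.6]
80 [ 522.5 -123.4   36.5] [ 501.3 -121.9   32.4] [ 543.8 -122.8   32.5]
86 [ 522.4 -126.8   37.2] [ 501.3 -125.3   32.4] [ 543.8 -126.1   32.1]
92 [ 522.3 -130.2   37.6] [ 501.2 -128.7   32.9] [ 543.6 -129.6   32.9]
98 [ 522.2 -133.4   37.2] [ 501.1 -131.9   32.3] [ 543.5 -132.9   32.5]
104 [ 522.4 -134.9   24. ] [ 501.  -135.3   32.5] [ 543.5 -136.2   32.2]
[ 502.9 -241.7   76. ]
[ 533.3 -242.5   76. ]
[ 518.5 -223.    76. ]
[ 517.6 -263.9   76. ]
[ 518.1 -242.1   76. ]
tipmid [ 515.9 -240.   140. ] ch depth [ 517.80007561 -253.61446283   76.61217895]
box [array([490.8, -82.8,  32. ]), array([557.1, -84.1,  32. ]), array([ 483.1, -282. ,   32. ]), array([ 549.8, -283.8,   32. ])]
```

Rocker is off (outer end 32, inner end 37.5). Next I descend and grasp.

>>> play_rows(
  grip_force=80,
  motion=[
    [0.04,-0.04,-0.6,0,0,-0.04,0],
    [0,0,-0.6,0,0,0,0],
    [0,0,-0.6,0,0,0,0],
    [0,0,-0.5,0,0,0,0],
    [0,0,-0.2,0,0,0,0],
    [0,0,0,0,0,0,0.4],
    [0,0,0,0,0,0,0.6],
    [0,0,0,0,0,0,1],
    [0,0,0,0,0,0,1],
    [0,0,0,0,0,0,1],
    [0,0,0,0,0,0,1],
    [0,0,0,0,0,0,1],
  ],
)

```text
clock: 6.95
position: [516.9, -246.1, 41.5]
eef_rot: [0.719, 0.695, 0.0, 0.001]
contact_force: [-0.7, 0.9, 5.8]
width: 0.362
gripper_force: 79.5
```

>>> play_rows(
  motion=[
    [0,0,0.1,0,0,0,1],
    [0,0,0.1,0,0,0,1],
    [0,0,0.1,0,0,0,1],
    [0,0,0.1,0,0,0,1],
    [0,0,0.15,0,0,0,1],
    [0,0,0.2,0,0,0,1],
    [0,0,0.25,0,0,0,1],
    [0,0,0.3,0,0,0,1],
    [0,0,0.4,0,0,0,1],
    [0,0,0,0,0,0,1],
  ],
)

```text
clock: 8.2
position: [517.3, -246.1, 110.4]
eef_rot: [0.719, 0.695, 0.001, 0.002]
contact_force: [0.2, -0.0, -0.5]
width: 0.364
gripper_force: 82.3
```

Run:
```python
from h import *
d=grab('wrist'); cv2.imwrite('pics/w3.png',cv2.convertScaleAbs(cv2.resize(d['pixels'][:,:,::-1],(800,600)),alpha=1.3)); s=r.sense(); print(s['position'],s['eef_rot'],s['contact_force'],s['width'],s['gripper_force'])
```

```text
[ 516.51870393 -246.01549361  109.42793165] [7.19240959e-01 6.94760162e-01 2.72465110e-04 8.28211529e-04] [ 0.39789586  0.57772396 -0.65195945] 0.36362223912230707 82.31254935264587
```

View pics/w3.png

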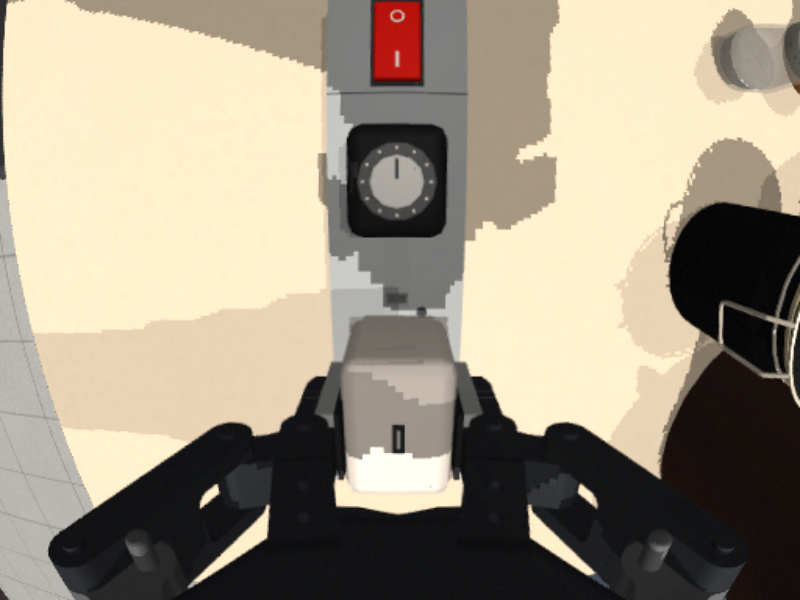

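The charger is out and upright, held between the pads; timer is still in place. I'm carrying it to the tablet now.

>>> play_rows(
  motion=[
    [0,0,0.7,0,0,0,1],
    [0,0,1,0,0,0,1],
    [0,0,1,0,0,0,1],
    [0.26,0.96,0.1,0,0,0.165,1],
    [0.26,0.96,0.05,0,0,0.165,1],
    [0.26,0.96,0.05,0,0,0.165,1],
    [0.26,0.96,0.05,0,0,0.165,1],
    [0.26,0.96,0.05,0,0,0.165,1],
    [0.26,0.96,0.05,0,0,0.165,1],
    [0.26,0.96,0.05,0,0,0.165,1],
    [0.26,0.96,0.05,0,0,0.165,1],
    [0.26,0.96,0.05,0,0,0.165,1],
    [0.26,0.96,0.05,0,0,0.165,1],
    [0.26,0.96,0.05,0,0,0.165,1],
    [0.26,0.96,0.05,0,0,0.165,1],
    [0,0,0,0,0,0,1],
  ],
)

```text
clock: 10.25
position: [639.8, 219.5, 241.8]
eef_rot: [0.606, 0.795, 0.001, -0.002]
contact_force: [0.0, -0.2, -0.4]
width: 0.366
gripper_force: 82.5
```

>>> play_rows(
  motion=[
    [0,0,0,0.18,-0.67,0,1],
    [0,0,0,0.18,-0.67,0,1],
    [0,0,0,0.18,-0.67,0,1],
    [0,0,0,0.18,-0.67,0,1],
    [0,0,0,0.18,-0.67,0,1],
    [0,0,0,0.18,-0.67,0,1],
    [0,0,0,0,0,0,1],
    [0,0,0,0,0,0,1],
    [0,0,0,0,0,0,1],
    [0,0,0,0,0,0,1],
  ],
)

```text
clock: 11.5
position: [641.6, 215.0, 242.7]
eef_rot: [0.579, 0.755, 0.244, 0.187]
contact_force: [0.6, 0.0, -1.2]
width: 0.365
gripper_force: 82.4
```

Run:
```python
from h import *
from scipy.spatial.transform import Rotation as R
d=grab('scene'); cv2.imwrite('pics/s2.png',cv2.convertScaleAbs(cv2.resize(d['pixels'][80:240,180:393,::-1],(800,600),interpolation=cv2.INTER_CUBIC),alpha=1.4))
s=r.sense(); M=R.from_quat(s['eef_rot']).as_matrix(); p=s['position']
print(p,M.round(3),s['width'],s['gripper_force'],s['contact_force'],abs(s['dq']).max())
n=np.array([-.5675,-.153,.809]); y=np.array([-.26,.965,0]); x=np.cross(y,n); L=np.array([742,235,105]); t=p+26.5*M[:,2]
print('tips in lens',(t-L)@x,(t-L)@y,(t-L)@n,'ang',np.degrees(np.arccos([-M[:,2]@n,abs(M[:,0]@y)])))
```

```text
[641.4002942  215.03405881 242.63586367] [[-0.259  0.784  0.565]
 [ 0.966  0.21   0.152]
 [ 0.     0.585 -0.811]] 0.3635254286716699 82.40020394325256 [ 0.87412913  0.01580195 -0.80208209] 0.005931942905673165
tips in lens -1.9897304184665217 6.880884250622271 144.99345091232004 ang [0.47617246 1.9654497 ]
```

View pics/s2.png

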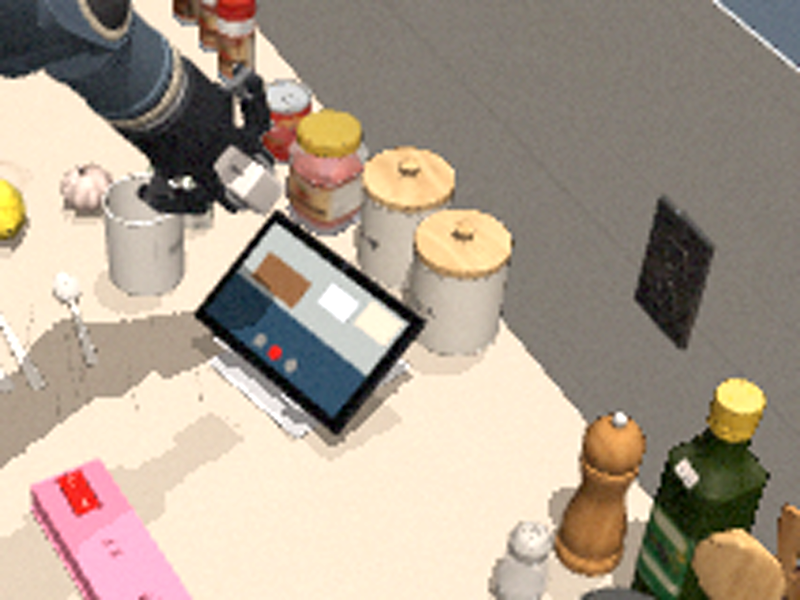

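The charger is held in front of the tablet with its prongs facing the lens. I'll make one small centring shift and let it settle, then hand in.

>>> play_rows(
  motion=[
    [0.05,-0.18,0.05,0,0,0,1],
    [0,0,0,0,0,0,1],
    [0,0,0,0,0,0,1],
    [0,0,0,0,0,0,1],
    [0,0,0,0,0,0,1],
  ],
)

```text
clock: 12.18
position: [642.8, 208.0, 244.5]
eef_rot: [0.579, 0.755, 0.244, 0.187]
contact_force: [0.9, -0.3, -0.1]
width: 0.361
gripper_force: 82.4
```

```bash
python3 -c "
from rig import r
s=r.sense();print(s['position'],s['width'],s['gripper_force'],abs(s['dq']).max());print(r.job_done())"
```

```text
[642.77841238 208.01274224 244.50513667] 0.3610730210367392 82.40015745162964 0.001299883105429939
the job is handed in; nothing more can be done
None
```

I handed the job in at about 12 s, with no verdict returned: the rocker is off and the charger is out and held still, its prong tips about 15 cm from the lens, within about 1 cm of its axis and pointing at it by my measurements, and the timer was still in its outlet when I last looked, just after the pull.

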